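# Load the fusing kiln, let its lid down and start it

## Robot

A 6-joint arm with a two-finger parallel gripper is mounted at the origin on the work surface. World frame = base frame: x ahead of the robot, y to its left, z up, the work surface at z = 0. Lengths are in m, angles in rad, forces in N, time in s.
With the tool pointing down it reaches from about 0.35 to 0.775 m from the base axis. Payload 7.3 kg.
Tool frame: the origin (TCP) lies at the centre of the arm's flange, where the gripper is bolted on; the fingertips stand 178 mm ahead of it and the grasp point (between the pads) lies 159 mm ahead of it; z points along the fingers, y is the line along which they close (so a half turn about z gives the same grasp; the last joint's range is limited). The gripper opens to 92 mm and grips with 3 to 60 N. Pads are 19 mm wide; open, the fingers measure 130 mm over their backs; the gripper's body (75 mm by 190 mm) begins 47 mm behind the grasp point.
Start: joints at [1.053, 0.342, 1.524, -0, 1.275, -0.146], TCP at [0.191, 0.489, 0.405] pointing down, gripper open.
Joint ranges: [-2.53, 2.53], [-0.77, 2.02], [0.04, 2.7], [-1, 4.14], [0.28, 2.66], [-3.11, 3.11]. Speed limits (rad/s): [2.57, 2.57, 3.14, 3.14, 3.14, 3.14].

## Interface

Orientations are given as [roll, pitch, yaw] about the fixed x, y, z axes, in that order (R = Rz(yaw) Ry(pitch) Rx(roll)).
In Python, from cell import telemetry, vision, ticket gives the robot as it stands.
- The arm moves only by the shell command python3 -m crank 'ROWS' [FORCE]. ROWS is JSON, a list of rows, each a list of 5 numbers: the gripper command: -1 is shut, 1 is fully open, values between are in proportion, then the shift along the tool's x, y, z in mm, then the turn about the tool's z in rad. In form: [[fingers, dx, dy, dz, roll], ...]. A call has 1 to 12 rows; each row is the pose to reach, as a shift and turn from the pose commanded when the call began, along the tool's axes at that moment; what a row does not reach only later rows make up. A row lasts 1/12 s, in which the tool goes at most 41.7 mm and 7.16 degrees, less where a joint would pass 70% of its speed; a pose out of reach is approached as far as the arm can. A call with a gripper value outside its range is refused whole. The fingers move at their own pace and stop on an object; FORCE is the grip in N (left out, the last holds). Time passes only in rows, so rows that repeat a pose let the fingers close. It gives the time, the measured TCP pose, the force, the opening and the grip force at its end, in the units of the state.
- telemetry.observe(): the state, without advancing time (a new reading comes with each control period).
- vision.read_camera(name): name is "scene" or "top" or "wrist"; returns (picture, depth): 400x640x3 uint8, red, green, blue; 400x640 float32, m along the optical axis (not along the pixel's ray), 0 where there is no reading.
- vision.get_calibration(name): a dict with "camera_matrix" (3x3 intrinsics, pixels), "rvec" (rotation vector, rad) and "tvec" (3), from world to camera coordinates, as OpenCV has them. Camera axes: x right, y down, z forward; pixel columns grow to the right and rows downward; lengths in m; the calibration is good to about 2 mm. A picture is of the moment at which its call begins: read the wrist's pose just before it. get_calibration takes no time and is no camera call; for the wrist camera it gives the pose at the moment of the call.
- ticket.hand_in(): hands the job in; it is judged then, once.
The state is a dict: "time": time; "qpos": joint angles; "qvel": joint speeds; "joint_efforts": joint torques, N m; "tool_pos": TCP position; "tool_rot": TCP orientation; "contact_force": force on the tool from outside, world axes, zero at the start; "torque": the same for the moment, N m; "opening": finger opening in m; "grip_force": force on a finger pad.
Only numpy, scipy, OpenCV 4.12 (cv2) and the standard library are available. Lean on these libraries where they do the work, as an engineer would, in place of code of your own. Each camera call takes 0.05 s, during which the arm holds its last target. There are 200 camera calls.

## Task

Set the kiln shelf with the glass mosaic gently and flat on the floor in the middle of the open kiln's chamber and let go of it. Then push the heavy lid down until it is fully closed, slowly so that it does not slam, and finally press the green start button. Leave everything else on the table where it is.

Things in the scene. Friction and masses are not known exactly. Their poses are not given: they have to be found in the camera images.
- mosaic_center (a point): Centre, half-way up, of the loose kiln shelf with the mosaic: a cream slab 120 x 62 mm (x long, y across, z up), 24 mm high in all: 14 mm slab on two 10 mm strip feet, with coloured glass tiles (orange oval on white and turquoise) 4 mm high on top. 0.25 kg. This point is 12 mm above its underside. Grasp it across its 62 mm width.
- kiln: The kiln, fixed to the table: a square steel-clad box 215 x 215 mm, rim 105 mm above the table, with a white fibre chamber open at the top. A grey console, 95 mm deep, 215 mm wide, 55 mm high, runs along its front. Origin under the box's centre at table height; -x towards its front (console), +x towards its back (hinge side), y along the hinge, z up.
- chamber_floor (a point): Centre of the kiln's chamber floor, 60 mm above the table; axes as kiln. The chamber is 170 x 170 mm inside and 45 mm deep, its walls 22 mm thick.
- kiln_lid (a joint): Lid angle in rad: 0 closed (flat on the rim), 1.57 upright, 1.9 the back stop. It starts near upright. A friction stay (drag about 1.5 N m) holds the lid at any angle where it is left: it must be pushed all the way down and does not spring back. It weighs about 1.2 kg; pushing near the front edge takes about 8 to 12 N when upright, less lower down.
- lid_hinge (a point): Middle of the hinge line: at the back of the kiln at rim height (105 mm above the table), 107.5 mm behind the chamber centre. Turns with the lid: y along the hinge, -x from the hinge to the lid's front edge, z out of the lid's outer (steel) face.
- lid_face (a point): Point on the lid's outer steel face where to push: on its middle line, 180 mm from the hinge (35 mm from the front edge). The lid is 215 x 215 x 40 mm; axes as lid_hinge (z out of the outer face, 40 mm from the underside). With the lid closed this face is level, 145 mm above the table.
- lid_handle (a point): Middle of the wooden bar handle on the lid's front edge: bar 12 mm thick, 112 mm long along the hinge direction, 20 mm beyond the edge (14 mm clear), half-way through the lid's thickness.
- start (a joint): Travel of the green start button in m: 0 up, 0.006 fully pressed, it springs back. Full travel takes about 4 N.
- start_top (a point): Top centre of the round green button, 32 mm across, on top of the console, 64 mm in front of the kiln's front wall; it is pressed straight down.
- nippers: Tile nippers with red and black handles lying on the table, about 185 mm long, 20 mm high; origin under the middle. Bystander.
- glue: White glue bottle with orange cap, 56 mm across, 140 mm high; origin under it. Bystander.
- skewer_jar: Blue jar with wooden skewers, 76 mm across, about 210 mm high with the skewers; origin under it. Bystander.
- pattern_board: Plywood board 150 x 150 x 9 mm with an unfinished mosaic; origin under its middle. Bystander.
- post0: Kiln post, cream cylinder 38 mm across, 75 mm high; origin under it. Bystander.
- post1: Kiln post, cream cylinder 38 mm across, 50 mm high; origin under it. Bystander.
- spare_shelf: Empty cream kiln shelf 130 x 90 x 12 mm; origin under it. Bystander.
- bowl: White ceramic bowl 100 mm across, 40 mm high; origin under it. Bystander.

How it is judged:
On the way, in this order (a step that is already met when the one before it is completed fails the run):
1. the mosaic shelf lies flat in the middle of the chamber, released, with the lid still open (horizontal distance between mosaic_center and chamber_floor below 0.025 m and z of mosaic_center in the frame of chamber_floor below 0.016 m and angle between mosaic_center's own z axis and vertical below 0.08 rad and contact force between the fingers and mosaic below 0.1 N and value of joint kiln_lid above 1 rad), for 0.2 s.
2. the lid is fully closed (value of joint kiln_lid below 0.03 rad), for 0.2 s.
3. the start button is pressed (value of joint start above 0.004 m), for 0.05 s.
At the end, for the whole second after the job is handed in: The mosaic shelf lies flat (within 5 degrees) and still on the chamber floor, its centre within 25 mm of the chamber's centre; the lid is closed (within 0.03 rad); the start button has been pressed after that and is up again (horizontal distance between mosaic_center and chamber_floor below 0.025 m and z of mosaic_center in the frame of chamber_floor below 0.016 m and angle between mosaic_center's own z axis and vertical below 0.08 rad and linear speed of mosaic below 0.02 m/s and value of joint kiln_lid below 0.03 rad and value of joint start below 0.002 m); the robot touches nothing.
It fails at once if the lid slams: it moves faster than 0.87 rad/s (50 degrees a second) within the last 0.25 rad before closing (value of joint kiln_lid below 0.25 rad and velocity of joint kiln_lid below -0.87 rad/s).
It fails at once if the mosaic shelf is dropped into the chamber (faster than 0.4 m/s while within 50 mm of its floor) (distance between mosaic_center and chamber_floor below 0.06 m and linear speed of mosaic above 0.4 m/s).
It fails at once if the mosaic shelf is tipped by more than 25 degrees (angle between mosaic_center's own z axis and vertical above 0.44 rad).
It fails at once if another thing on the table is moved by more than 30 mm (distance of any of nippers, glue, skewer_jar, pattern_board, post0, post1, spare_shelf, bowl from where it was at the start of the episode above 0.03 m).
It also fails if it takes over 72 s, if anything falls off the work surface, if the arm or the gripper's body presses on something with over 40 N, if the wrist force passes 120 N, or if a joint passes its speed limit or range.

## Working session

There is one attempt and no reset: what is moved stays moved. The work goes in short steps, Python scripts to look and compute and a shell command to move; the robot and the scene stay as the last step left them, time stands still between calls to the robot, and variables do not carry over. Pictures are saved under pics/ and viewed, at most 10 in all, crops included, and the job is handed in when it is done.

```bash
ls; mkdir -p pics; cat > h.py <<'E'
import numpy as np, cv2
from cell import telemetry, vision, ticket
def snap(n,f):
    c=vision.get_calibration(n); p,d=vision.read_camera(n)
    cv2.imwrite(f'pics/{f}.png',p[:,:,::-1]); np.savez(f'{f}.npz',p=p,d=d,K=c['camera_matrix'],r=np.array(c['rvec'],float),t=np.array(c['tvec'],float))
def cloud(f):
    z=np.load(f+'.npz'); d=z['d']; K=z['K']; R=cv2.Rodrigues(z['r'])[0]
    v,u=np.mgrid[:d.shape[0],:d.shape[1]]
    P=np.stack([(u-K[0,2])/K[0,0]*d,(v-K[1,2])/K[1,1]*d,d],-1)
    W=(P-z['t'].ravel())@R; W[d==0]=np.nan
    return z['p'],W
E
python3 -c "
from h import *
print(telemetry.observe())
snap('scene','scene0');snap('top','top0')
a=cv2.imread('pics/top0.png');print(a.shape)
"
```

```text
pics
{'time': 0.0, 'qpos': array([ 1.05300292e+00,  3.42702182e-01,  1.52500036e+00,  1.16597484e-05,
        1.27538647e+00, -1.46031185e-01]), 'qvel': array([-0.00185863,  0.00072391,  0.00241621, -0.00091096,  0.00258307,
        0.00164571]), 'joint_efforts': array([ 3.09417806e-05, -4.31236517e+01, -2.44215846e+01,  7.18052150e-02,
        5.60767134e-02, -1.30101571e-04]), 'tool_pos': array([0.19063725, 0.48902311, 0.40406123]), 'tool_rot': array([-3.14011384e+00, -2.28770163e-04,  2.76982685e+00]), 'contact_force': array([ 0.29763099,  0.5661028 , -0.65269356]), 'torque': array([-1.63600429e-02,  8.76800897e-05, -7.97256013e-03]), 'grip_force': 0.0, 'opening': 0.09151096085870018}
(400, 640, 3)
```

View pics/top0.png

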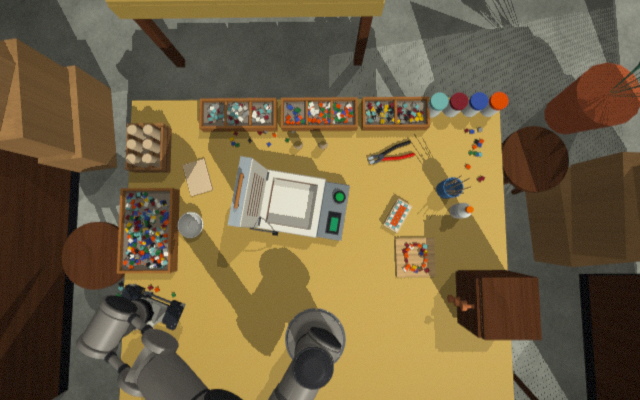

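View pics/scene0.png

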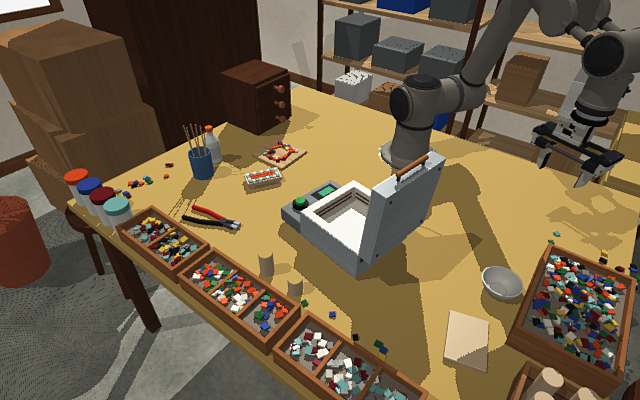

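The top view has the robot base near (315,335), the mosaic shelf near (397,214), and the kiln chamber near (293,202). The console and green button (339,197) are on the right, and the lid stands upright on the left, near (245,195). Next I measure these.

```bash
cat > m.py <<'E'
from h import *
p,W=cloud('top0'); x,y,z=W[...,0],W[...,1],W[...,2]
def box(m,n):
    P=W[m]; r=cv2.minAreaRect((P[:,:2]*1000).astype(np.float32)); print(n,len(P),r,'z',np.round(np.median(P[:,2]),4)); return P
v,u=np.mgrid[:400,:640]
print('base pix',W[335,315],'table',W[320,420])
roi=lambda a,b,c,d:(u>=a)&(u<=b)&(v>=c)&(v<=d)
box(roi(378,415,192,238)&(z>.012)&(z<.04),'mosaic')
box(roi(225,355,150,245)&(z>.095)&(z<.115),'rim')
box(roi(225,355,150,245)&(z>.05)&(z<.065)&(u<320),'floor')
box(roi(315,355,170,245)&(z>.045)&(z<.062),'console')
g=p.astype(int); m=roi(325,350,180,212)&(g[...,1]>g[...,0]*1.5)&(g[...,1]>60)
P=W[m];print('button',P.mean(0),len(P),np.median(P[:,2]))
P=W[roi(225,355,150,245)&(z>.13)];print('lid',P.min(0),P.max(0))
box(roi(225,355,150,245)&(z>.30),'lidtop')
m=roi(225,262,150,245)&(z>.32);print('handle',W[m].mean(0),W[m].max(0))
E
python3 m.py
python3 -c "
import cv2;a=cv2.imread('pics/top0.png')[150:250,225:425];cv2.imwrite('pics/c0.png',cv2.resize(a,None,fx=4,fy=4,interpolation=2))"
```

```text
base pix [ 0.08743482 -0.00965169  0.26367658] table [ 0.06729437 -0.40841794 -0.00247259]
mosaic 510 ((469.44390869140625, -326.00836181640625), (63.043701171875, 120.7022476196289), 59.01749801635742) z 0.0266
rim 1445 ((506.48681640625, 81.7138671875), (218.99508666992188, 235.43267822265625), 80.28514099121094) z 0.105
floor 1872 ((500.3430480957031, 64.35142517089844), (206.39247131347656, 191.4706268310547), 80.19998931884766) z 0.0598
console 1283 ((490.77947998046875, -57.523193359375), (129.0598602294922, 214.25790405273438), 80.52320098876953) z 0.0554
button [ 0.54042004 -0.0988896   0.07532336] 69 0.0761966576091525
lid [0.40925939 0.14317851 0.13010981] [0.6476661  0.25800432 0.34851787]
lidtop 1029 ((538.7628784179688, 221.23594665527344), (44.2894401550293, 218.72508239746094), 80.12034606933594) z 0.3199
handle [0.53579379 0.21868028 0.32781736] [0.6467728  0.25326903 0.34851787]
```

View pics/c0.png

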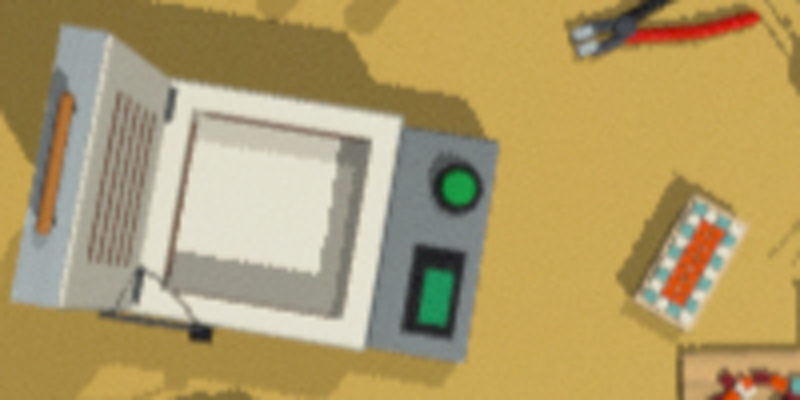

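```bash
cat >> m.py <<'E'
print('---')
a=np.radians(80.25); ex=np.array([np.cos(a),np.sin(a)]); ey=np.array([-ex[1],ex[0]])
X=W[...,:2]@ex; Y=W[...,:2]@ey
R=roi(225,355,150,245)
q=lambda m,n:print(n,m.sum(),'X',np.round(np.nanpercentile(X[m],[.5,2,50,98,99.5]),4),'Y',np.round(np.nanpercentile(Y[m],[.5,2,50,98,99.5]),4),'z',np.round(np.nanpercentile(z[m],[2,50,98]),4))
q(R&(z>.1)&(z<.11)&(u<330),'rim')
q(R&(z>.1)&(z<.11)&(u>=290)&(u<330),'rimfront')
q(R&(z>.056)&(z<.064)&(u>265)&(u<312)&(g[...,0]>120),'floor')
q(R&(z>.05)&(z<.06)&(u>=318),'console')
q(m:=(roi(325,350,180,212)&(g[...,1]>g[...,0]*1.5)&(g[...,1]>60)),'button')
q(R&(z>.31)&(z<.335),'lidtop'); 
for h in (.14,.2,.26,.30): q(R&(abs(z-h)<.015)&(X<.34)&(u<275),f'lid{h}')
E
python3 m.py | sed -n '/---/,$p'
python3 - <<'E'
import numpy as np
from scipy.spatial.transform import Rotation as R
r=R.from_euler('xyz',[-3.14011384,0,2.76982685]).as_matrix();print(r.round(3))
E
```

```text
---
rim 1272 X [0.0573 0.059  0.1668 0.2728 0.2744] Y [-0.6026 -0.6012 -0.489  -0.3849 -0.3747] z [0.1005 0.105  0.1094]
rimfront 657 X [0.0573 0.0579 0.0792 0.1797 0.1867] Y [-0.6028 -0.6013 -0.5051 -0.3861 -0.3844] z [0.1005 0.1052 0.1094]
floor 1504 X [0.0867 0.0923 0.1713 0.2479 0.2505] Y [-0.5771 -0.5747 -0.4884 -0.4124 -0.4105] z [0.0562 0.06   0.0637]
console 1159 X [-0.0376 -0.0363  0.0132  0.055   0.0568] Y [-0.5996 -0.5964 -0.4844 -0.3904 -0.3872] z [0.0506 0.0554 0.0595]
button 69 X [-0.0227 -0.0209 -0.0061  0.0094  0.0105] Y [-0.5674 -0.5669 -0.5492 -0.5329 -0.5323] z [0.0655 0.0762 0.0814]
lidtop 826 X [0.2881 0.2885 0.3051 0.3296 0.3303] Y [-0.6018 -0.5987 -0.4913 -0.3882 -0.3854] z [0.3123 0.3197 0.3251]
lid0.14 132 X [0.2111 0.2138 0.2762 0.2782 0.28  ] Y [-0.6004 -0.5969 -0.4787 -0.3784 -0.3777] z [0.1285 0.1423 0.1548]
lid0.2 148 X [0.2781 0.2781 0.2807 0.283  0.2853] Y [-0.6007 -0.5969 -0.4954 -0.3887 -0.3848] z [0.1854 0.1986 0.2143]
lid0.26 174 X [0.2816 0.2821 0.2849 0.2869 0.2897] Y [-0.5984 -0.5959 -0.4911 -0.3883 -0.3842] z [0.2453 0.259  0.2747]
lid0.3 195 X [0.2857 0.2864 0.2881 0.3287 0.3305] Y [-0.5997 -0.5969 -0.4952 -0.3911 -0.3877] z [0.2856 0.3016 0.3148]
[[-0.932  0.363 -0.001]
 [ 0.363  0.932 -0.001]
 [ 0.    -0.001 -1.   ]]
```

```bash
cat >> h.py <<'E'
from scipy.spatial.transform import Rotation as Ro
KC=np.array([.5145,.0788]); A=np.radians(80.25)
def rel(t,yang=None):
    s=telemetry.observe(); R=Ro.from_euler('xyz',s['tool_rot']).as_matrix()
    d=R.T@(np.array(t)-s['tool_pos'])*1000
    ya=np.degrees(np.arctan2(R[1,1],R[0,1]))
    print('t',round(s['time'],2),'tcp',s['tool_pos'].round(4),'rot',np.array(s['tool_rot']).round(3),'yang',ya.round(2),'F',s['contact_force'].round(1),'open',round(s['opening'],4),'grip',round(s['grip_force'],1))
    print('shift mm',d.round(1), 'roll', None if yang is None else round(np.radians((ya-yang+180)%360-180),3))
E
python3 -m crank '[[1,0,0,-150,0],[1,0,0,-150,0],[1,0,0,-150,0],[1,0,0,-150,0],[1,-281,-255,-150,0.169],[1,-281,-255,-150,0.169],[1,-281,-255,-150,0.169],[1,-281,-255,-150,0.169],[1,-281,-255,-150,0.169],[1,-281,-255,-150,0.169],[1,-281,-255,-150,0.169],[1,-281,-255,-150,0.169]]'
python3 -c "
from h import *
rel([.4694,-.3260,.40],59.0)"
```

```text
time: 1.1
tool_pos: [0.3394, 0.1889, 0.5546]
tool_rot: [3.142, -0.0, 2.601]
contact_force: [1.8, 0.0, 0.1]
opening: 0.0922
grip_force: 0.0
t 1.1 tcp [0.3394 0.1889 0.5546] rot [ 3.142 -0.     2.601] yang 59.04 F [1.8 0.  0.1] open 0.0922 grip 0.0
shift mm [-376.3 -374.6  154.6] roll 0.001
```

```bash
python3 -m crank '[[1,-376,-375,0,0],[1,-376,-375,0,0],[1,-376,-375,0,0],[1,-376,-375,0,0],[1,-376,-375,0,0],[1,-376,-375,0,0],[1,-376,-375,155,0],[1,-376,-375,155,0],[1,-376,-375,155,0],[1,-376,-375,155,0],[1,-376,-375,155,0],[1,-376,-375,155,0]]' >/dev/null
python3 -m crank '[[1,-53,-53,70,0],[1,-53,-53,70,0],[1,-53,-53,70,0],[1,-53,-53,70,0]]'
python3 -c "
from h import *
rel([.4694,-.3260,.34],59.0)
snap('wrist','w1')"
```

```text
time: 2.43
tool_pos: [0.4711, -0.3391, 0.3591]
tool_rot: [3.14, -0.007, 2.598]
contact_force: [-1.1, 1.2, -0.0]
opening: 0.0921
grip_force: 0.0
t 2.43 tcp [ 0.4711 -0.3391  0.3591] rot [ 3.14  -0.007  2.598] yang 58.85 F [-1.1  1.2 -0. ] open 0.0921 grip 0.0
shift mm [ 8.1 10.4 19.1] roll -0.003
```

View pics/w1.png

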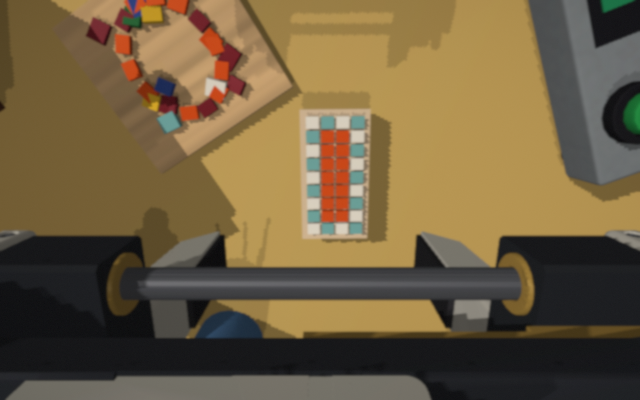

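The wrist view shows the mosaic shelf spanning (302,108)–(370,240), aligned with the fingers. I'll measure it from the depth image and check clearance to the neighbouring objects.

```bash
python3 - <<'E'
from h import *
p,W=cloud('w1'); z=W[...,2]; v,u=np.mgrid[:400,:640]
m=(u>290)&(u<385)&(v>98)&(v<245)&(z>.014)&(z<.035)
P=W[m]; print(len(P),cv2.minAreaRect((P[:,:2]*1000).astype(np.float32)),np.percentile(P[:,2],[5,50,95]),'table',np.median(z[200:230,250:290]))
p,W=cloud('top0'); z=W[...,2]
m=(u>430)&(u<480)&(v>165)&(v<225)&(z>.05)&(z<.25)
P=W[m];print('jar/glue',np.percentile(P,[1,99],axis=0).round(3))
R=lambda a:a
rel([.4694,-.3260,.182],59.0)
E
```

```text
8788 ((469.3011169433594, -324.7479553222656), (62.15479278564453, 120.20050811767578), 59.119140625) [0.0229401  0.02686111 0.02848363] table nan
jar/glue [[ 0.461 -0.573  0.052]
 [ 0.606 -0.482  0.195]]
t 2.48 tcp [ 0.4713 -0.3377  0.3614] rot [ 3.14  -0.005  2.599] yang 58.9 F [ 0.2  0.5 -0. ] open 0.0918 grip 0.0
shift mm [  6.8   8.9 179.4] roll -0.002
```

```bash
python3 -m crank '[[1,6.4,8.2,50,0],[1,6.4,8.2,90,0],[1,6.4,8.2,130,0],[1,6.4,8.2,130,0],[1,6.4,8.2,130,0]]'
python3 -c "
from h import *
rel([.4693,-.3252,.181],59.1)"
```

```text
time: 2.9
tool_pos: [0.4702, -0.3253, 0.2332]
tool_rot: [3.141, -0.004, 2.602]
contact_force: [-0.0, 0.5, 1.0]
opening: 0.0921
grip_force: 0.0
t 2.9 tcp [ 0.4702 -0.3253  0.2332] rot [ 3.141 -0.004  2.602] yang 59.06 F [-0.   0.5  1. ] open 0.0921 grip 0.0
shift mm [ 0.5 -0.4 52.2] roll -0.001
```

```bash
python3 -m crank '[[1,0,0,20,0],[1,0,0,36,0],[1,0,0,46,0],[1,0,0,51,0],[1,0,0,52,0],[0.4,0,0,52,0],[0.2,0,0,52,0],[0,0,0,52,0],[-0.2,0,0,52,0],[-1,0,0,52,0],[-1,0,0,52,0],[-1,0,0,52,0]]' 25
python3 -m crank '[[-1,0,0,0,0],[-1,0,0,0,0],[-1,0,0,-10,0],[-1,0,0,-20,0],[-1,0,0,-40,0],[-1,0,0,-40,0],[-1,0,0,-40,0]]'
python3 -c "
from h import *
rel([.4693,-.3252,.181],59.1)"
```

```text
time: 3.9
tool_pos: [0.4707, -0.3262, 0.1825]
tool_rot: [3.141, 0.001, 2.601]
contact_force: [2.0, 2.8, 5.9]
opening: 0.0618
grip_force: 25.0
time: 4.48
tool_pos: [0.4705, -0.3268, 0.223]
tool_rot: [-3.141, 0.003, 2.601]
contact_force: [-1.1, 0.6, -4.0]
opening: 0.0612
grip_force: 25.0
t 4.48 tcp [ 0.4705 -0.3268  0.223 ] rot [-3.141e+00  3.000e-03  2.601e+00] yang 59.01 F [-1.1  0.6 -4. ] open 0.0612 grip 25.0
shift mm [ 2.   0.8 42. ] roll -0.002
```

```bash
python3 -c "
from h import *
rel([.5145,.0788,.38],-9.75)"
```

```text
t 4.48 tcp [ 0.4705 -0.3268  0.223 ] rot [-3.141e+00  3.000e-03  2.601e+00] yang 59.01 F [-1.1  0.6 -4. ] open 0.0612 grip 25.0
shift mm [ 170.7  370.3 -157.7] roll 1.2
```

```bash
python3 -m crank '[[-1,0,0,-20,0],[-1,0,0,-50,0],[-1,0,0,-80,0],[-1,0,0,-110,0],[-1,8,18,-140,0.05],[-1,20,44,-158,0.15],[-1,34,74,-158,0.25],[-1,48,104,-158,0.35],[-1,62,134,-158,0.45],[-1,76,164,-158,0.55],[-1,90,194,-158,0.65],[-1,104,224,-158,0.75]]' >/dev/null
python3 -c "
from h import *
rel([.5145,.0788,.38],-9.75)"
```

```text
t 5.48 tcp [ 0.4961 -0.0794  0.3789] rot [-3.140e+00 -1.000e-03  1.845e+00] yang 15.74 F [ 0.6 -0.2 -3.2] open 0.0617 grip 25.0
shift mm [147.3  60.6  -1.1] roll 0.445
```

```bash
python3 -m crank '[[-1,26,11,0,0.1],[-1,52,21,0,0.2],[-1,78,32,0,0.3],[-1,104,43,0,0.4],[-1,124,51,0,0.445],[-1,137,56,0,0.445],[-1,144,59,0,0.445],[-1,147,60,0,0.445],[-1,147,60,0,0.445],[-1,147,60,0,0.445],[-1,147,60,0,0.445]]' >/dev/null
python3 -c "
from h import *
rel([.5145,.0788,.241],-9.75)
snap('wrist','w2'); snap('scene','scene2')"
```

```text
t 6.4 tcp [0.5136 0.0761 0.3798] rot [-3.141  0.     1.405] yang -9.51 F [-0.  -0.1 -2.9] open 0.062 grip 25.0
shift mm [  2.9   0.5 138.8] roll 0.004
```

View pics/w2.png

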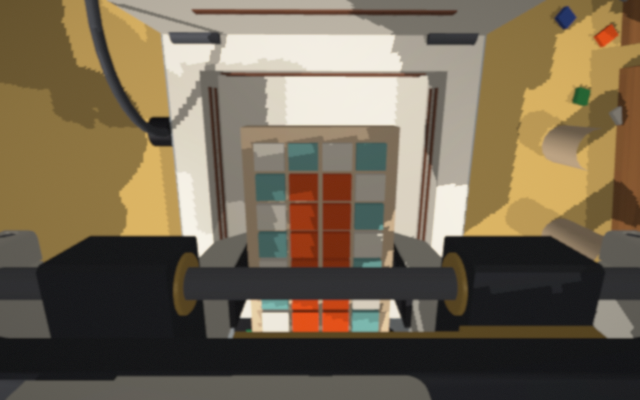

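View pics/scene2.png

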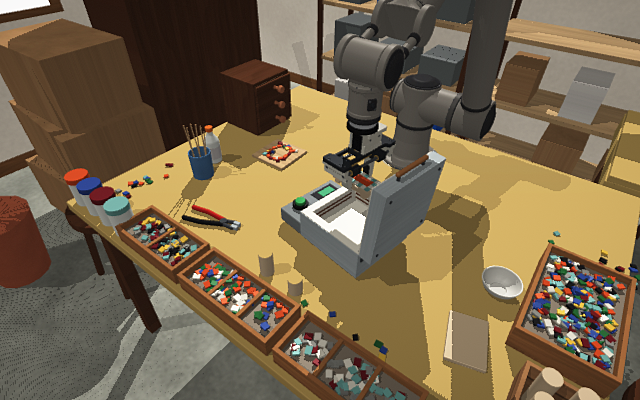

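Shelf is aligned and laterally centred in the chamber (shelf cols 242–398, chamber cols ~215–430), lid still open. Before lowering I check how close the wrist camera comes to the lid.

```bash
python3 - <<'E'
from h import *
c=vision.get_calibration('wrist');R=cv2.Rodrigues(np.array(c['rvec'],float))[0];C=-R.T@np.array(c['tvec'],float).ravel()
ex=np.array([np.cos(A),np.sin(A)]);ey=np.array([-ex[1],ex[0]]);print('cam',C,'kiln X off',(C[:2]-KC)@ex,(C[:2]-KC)@ey)
p,W=cloud('w2');z=W[...,2];X=(W[...,:2]-KC)@ex;Y=(W[...,:2]-KC)@ey
v,u=np.mgrid[:400,:640]
m=(abs(z-.105)<.006)&(v<260); print('rim Y',np.percentile(Y[m],[1,99]),'X',np.percentile(X[m],[1,99]))
m=(abs(z-.06)<.005)&(v<230)&(u>200)&(u<440); print('floor Y',np.percentile(Y[m],[1,99]),'X',np.percentile(X[m],[1,99]),np.median(z[m]))
m=(z>.2)&(z<.25)&(u>235)&(u<405)&(v<230);print('shelf Y',np.percentile(Y[m],[1,99]),'X',np.percentile(X[m],[1,99]),np.median(z[m]))
m=(z>.115)&(v<60)&(u>200)&(u<440);print('lid X',np.percentile(X[m],[1,50,99]),np.percentile(z[m],[1,99]))
E
```

```text
cam [0.52334626 0.14470189 0.3595954 ] kiln X off 0.06644811742787218 0.0024419669802640104
rim Y [-0.10772623  0.11528276] X [-0.03794184  0.11095093]
floor Y [-0.08415001  0.08577267] X [-0.04066844  0.08686618] 0.059739926524827125
shelf Y [-0.02779592  0.03300945] X [0.01686401 0.05754822] 0.22405386669869712
lid X [0.11134163 0.11322271 0.11538457] [0.11576067 0.16826929]
```

```bash
python3 -m crank '[[-1,3,0.5,15,0.004],[-1,3,0.5,35,0.004],[-1,3,0.5,55,0.004],[-1,3,0.5,75,0.004],[-1,3,0.5,92,0.004],[-1,3,0.5,106,0.004],[-1,3,0.5,116,0.004],[-1,3,0.5,122,0.004],[-1,3,0.5,126,0.004],[-1,3,0.5,129,0.004],[-1,3,0.5,131,0.004],[-1,3,0.5,131,0.004]]'
python3 -m crank '[[-1,0,0,1,0],[-1,0,0,2,0],[-1,0,0,3,0],[-1,0,0,4,0],[-1,0,0,5,0],[-1,0,0,6,0],[-1,0,0,6,0],[-1,0,0,6,0]]'
```

```text
time: 7.5
tool_pos: [0.5146, 0.0799, 0.2492]
tool_rot: [3.141, -0.0, 1.402]
contact_force: [0.0, 0.2, -3.1]
opening: 0.0617
grip_force: 25.0
time: 8.17
tool_pos: [0.5145, 0.0799, 0.2429]
tool_rot: [-3.141, -0.0, 1.402]
contact_force: [0.0, -0.0, -3.4]
opening: 0.0617
grip_force: 25.0
```

```bash
python3 -m crank '[[-1,0,0,0.5,0],[-1,0,0,1,0],[-1,0,0,1.5,0],[-1,0,0,2,0],[-1,0,0,2,0],[-1,0,0,2,0]]'
```

```text
time: 8.67
tool_pos: [0.5145, 0.0799, 0.2425]
tool_rot: [3.14, -0.0, 1.402]
contact_force: [-4.0, 0.6, 11.3]
opening: 0.0621
grip_force: 25.0
```

Contact with the floor. Releasing gradually, then lifting.

```bash
python3 -m crank '[[-1,0,0,-1,0],[0.4,0,0,-1,0],[0.45,0,0,-1,0],[0.6,0,0,-1,0],[0.8,0,0,-1,0],[0.8,0,0,-1,0],[0.8,0,0,-1,0],[0.8,0,0,-10,0],[0.8,0,0,-30,0],[0.8,0,0,-60,0],[0.8,0,0,-95,0],[0.8,0,0,-137,0]]'
python3 -m crank '[[0.8,0,0,0,0],[0.8,0,0,0,0]]' >/dev/null
python3 -c "
from h import *
rel([.5145,.0788,.38],-9.75)
snap('wrist','w3')"
```

```text
time: 9.67
tool_pos: [0.5139, 0.0799, 0.3785]
tool_rot: [-3.139, 0.0, 1.402]
contact_force: [-0.1, -1.0, -0.2]
opening: 0.0826
grip_force: 0.0
t 9.83 tcp [0.5148 0.0799 0.3808] rot [ 3.135e+00 -1.000e-03  1.402e+00] yang -9.68 F [-0.5  0.5 -1. ] open 0.0826 grip 0.0
shift mm [-1.1 -0.1  0.8] roll 0.001
```

View pics/w3.png

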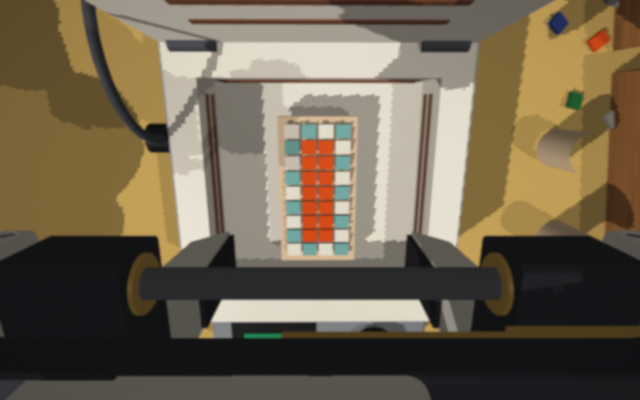

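```bash
python3 -m crank '[[0.8,0,0,-40,0],[0.8,0,0,-80,0],[-1,0,0,-120,0],[-1,0,0,-160,0],[-1,0,0,-195,0],[-1,0,0,-195,0],[-1,30,0,-195,0],[-1,60,0,-195,0],[-1,90,0,-195,0],[-1,125,0,-195,0],[-1,160,0,-195,0],[-1,195,0,-195,0]]' >/dev/null
python3 -m crank '[[-1,10,0,0,0],[-1,17,0,0,0],[-1,17,0,0,0]]' >/dev/null
python3 - <<'E'
from h import *
p,W=cloud('w3');z=W[...,2]
v,u=np.mgrid[:400,:640]
m=(u>270)&(u<365)&(v>105)&(v<268)&(z>.075)&(z<.095);P=W[m]
r=cv2.minAreaRect((P[:,:2]*1000).astype(np.float32));print(r,np.percentile(P[:,2],[5,50,95]),'off',np.array(r[0])/1000-KC)
ex=np.array([np.cos(A),np.sin(A)])
rel(list(KC+ex*.21)+[.483],-9.75)
snap('wrist','w4');snap('scene','scene4')
p,W=cloud('w4');ey=np.array([-ex[1],ex[0]])
X=(W[...,:2]-KC)@ex;z=W[...,2];Y=(W[...,:2]-KC)@ey
for h in (.34,.32,.30,.26):
    m=(abs(z-h)<.006)&(X>.08)&(X<.2)&(abs(Y)<.1);print(h,m.sum(),np.percentile(X[m],[1,50,99]) if m.any() else '')
E
```

```text
((512.6824951171875, 80.50021362304688), (120.11466217041016, 62.194576263427734), 80.32443237304688) [0.08298589 0.0869119  0.08848856] off [-0.0018175   0.00170021]
t 11.13 tcp [0.5506 0.2898 0.5709] rot [-3.139e+00  2.000e-03  1.403e+00] yang -9.61 F [ 0.5 -0.4  0.2] open 0.0018 grip 0.0
shift mm [-3.9  0.4 87.9] roll 0.002
0.34 94 [0.14245042 0.1496771  0.15372319]
0.32 12 [0.12513157 0.12664594 0.12771581]
0.3 21 [0.16515753 0.16571672 0.16622859]
0.26 16 [0.16233372 0.16292934 0.16341691]
```

View pics/scene4.png

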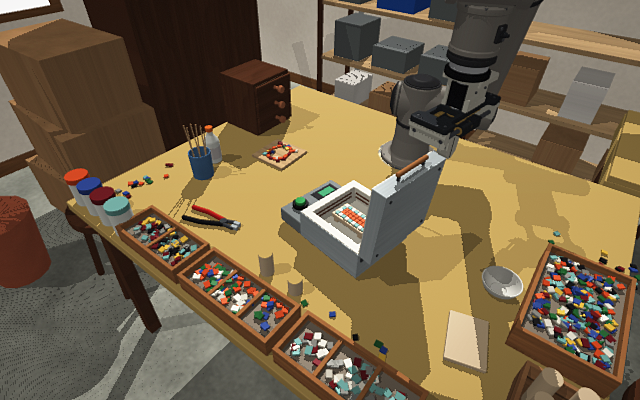

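The shelf lies flat within 3 mm of the chamber centre. The closed fingers are behind the lid, so I descend and feel for contact.

```bash
python3 -m crank '[[-1,0,0,30,0],[-1,0,0,60,0],[-1,0,0,80,0],[-1,0,0,88,0],[-1,0,0,88,0],[-1,-10,0,88,0],[-1,-16,0,88,0],[-1,-22,0,88,0],[-1,-26,0,88,0],[-1,-28,0,88,0],[-1,-28,0,88,0]]'
python3 -c "
from h import *
ex=np.array([np.cos(A),np.sin(A)])
rel(list(KC+ex*.176)+[.483],-9.75)"
```

```text
time: 12.15
tool_pos: [0.5454, 0.2606, 0.4853]
tool_rot: [3.141, -0.0, 1.401]
contact_force: [0.6, -0.6, -0.1]
opening: 0.0006
grip_force: 0.0
t 12.15 tcp [0.5454 0.2606 0.4853] rot [ 3.141 -0.     1.401] yang -9.72 F [ 0.6 -0.6 -0.1] open 0.0006 grip 0.0
shift mm [-8.5  0.3  2.3] roll 0.001
```

```bash
cat > traj.py <<'E'
import numpy as np,sys
from h import *
ex=np.array([np.cos(A),np.sin(A)])
def go(ths,s=.198,w=.010):
    st=telemetry.observe();x0=(st['tool_pos'][:2]-KC)@ex;z0=st['tool_pos'][2]
    for t in ths:
        X=.1075-s*np.cos(t)+.04*np.sin(t)+w; Z=.105+s*np.sin(t)+.04*np.cos(t)+.178
        print(round(t,3),'dx',round((X-x0)*1e3,1),'dz',round((z0-Z)*1e3,1))
E
python3 -c "
from traj import *
go([1.62,1.57,1.5,1.45,1.4,1.35,1.3,1.25,1.2,1.1,1.0,.9])"
```

```text
1.62 dx -17.3 dz 6.5
1.57 dx -27.1 dz 4.3
1.5 dx -41.1 dz 2.0
1.45 dx -51.1 dz 0.9
1.4 dx -61.2 dz 0.4
1.35 dx -71.3 dz 0.4
1.3 dx -81.4 dz 0.8
1.25 dx -91.4 dz 1.8
1.2 dx -101.4 dz 3.3
1.1 dx -121.1 dz 7.7
1.0 dx -140.3 dz 14.1
0.9 dx -158.7 dz 22.3
```

```bash
python3 -m crank '[[-1,-6,0,1,0],[-1,-12,0,2,0],[-1,-17,0,3,0],[-1,-22,0,3,0],[-1,-27,0,3,0],[-1,-34,0,2,0],[-1,-41,0,2,0],[-1,-51,0,1,0],[-1,-61,0,1,0],[-1,-61,0,1,0],[-1,-61,0,1,0]]'
python3 -c "
from traj import *
s=telemetry.observe();print((s['tool_pos'][:2]-KC)@ex)
go([1.4,1.35,1.3,1.25,1.2,1.15,1.1,1.05,1.0,.95,.9])
snap('scene','scene5')"
```

```text
time: 13.07
tool_pos: [0.5351, 0.2011, 0.4849]
tool_rot: [3.139, -0.002, 1.402]
contact_force: [0.5, 3.3, 3.0]
opening: 0.0005
grip_force: 2.0
0.12406553622795284
1.4 dx -0.8 dz -0.0
1.35 dx -10.9 dz -0.1
1.3 dx -21.0 dz 0.4
1.25 dx -31.0 dz 1.4
1.2 dx -41.0 dz 2.8
1.15 dx -50.9 dz 4.8
1.1 dx -60.7 dz 7.3
1.05 dx -70.4 dz 10.2
1.0 dx -79.9 dz 13.6
0.95 dx -89.2 dz 17.5
0.9 dx -98.3 dz 21.9
```

View pics/scene5.png

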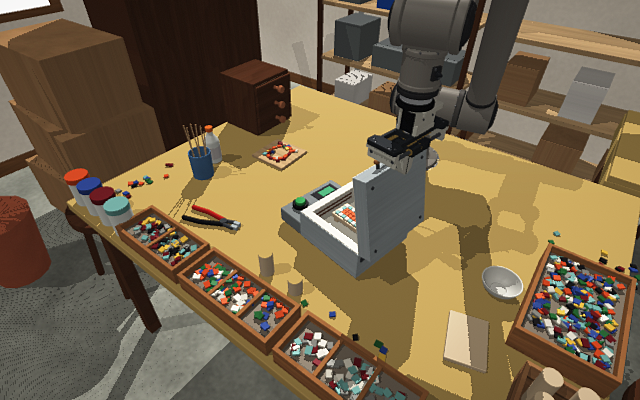

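The lid has begun to tilt forward under the fingers, and nothing else touches it. Continuing along the arc.

```bash
python3 -m crank '[[-1,-11,0,0,0],[-1,-21,0,0.5,0],[-1,-31,0,1.5,0],[-1,-41,0,3,0],[-1,-51,0,5,0],[-1,-61,0,7.5,0],[-1,-70.5,0,10,0],[-1,-80,0,13.5,0],[-1,-89,0,17.5,0],[-1,-98,0,22,0],[-1,-98,0,22,0]]'
python3 -c "
from traj import *
s=telemetry.observe();print((s['tool_pos'][:2]-KC)@ex)
go([.9,.85,.8,.75,.7,.65,.6,.55,.5,.45,.4])"
```

```text
time: 14.03
tool_pos: [0.5186, 0.1036, 0.4605]
tool_rot: [-3.14, 0.001, 1.401]
contact_force: [0.3, 0.7, 0.3]
opening: 0.0001
grip_force: 0.3
0.02515422171115423
0.9 dx 0.6 dz -2.5
0.85 dx -8.3 dz 2.3
0.8 dx -16.9 dz 7.6
0.75 dx -25.3 dz 13.2
0.7 dx -33.3 dz 19.3
0.65 dx -41.1 dz 25.8
0.6 dx -48.5 dz 32.7
0.55 dx -55.5 dz 39.9
0.5 dx -62.2 dz 47.4
0.45 dx -68.5 dz 55.3
0.4 dx -74.4 dz 63.5
```

```bash
python3 -m crank '[[-1,-8,0,3,0],[-1,-17,0,8,0],[-1,-25,0,13,0],[-1,-33,0,19,0],[-1,-41,0,26,0],[-1,-48.5,0,33,0],[-1,-55.5,0,40,0],[-1,-62,0,47.5,0],[-1,-68.5,0,55,0],[-1,-74.5,0,63.5,0],[-1,-74.5,0,63.5,0]]'
python3 -c "
from traj import *
s=telemetry.observe();print((s['tool_pos'][:2]-KC)@ex)
go([.4,.37,.34,.31,.28,.25,.22,.2,.18,.16,.14,.12,.1,.08,.06,.04,.02,0,-.02])
snap('top','top6');p,W=cloud('top6')
ey=np.array([-ex[1],ex[0]]);X=(W[...,:2]-KC)@ex;Y=(W[...,:2]-KC)@ey;z=W[...,2]
m=(abs(X-.02)<.12)&(Y<-.06)&(Y>-.1)&(z>.12)&(z<.3);f=np.polyfit(X[m],z[m],1);print(m.sum(),'lid angle',-np.arctan(f[0]),np.std(z[m]-np.polyval(f,X[m])))"
```

```text
time: 14.95
tool_pos: [0.5057, 0.0298, 0.3961]
tool_rot: [-3.138, 0.002, 1.401]
contact_force: [-0.7, -0.9, -0.4]
opening: 0.0003
grip_force: 0.0
-0.049821729721634594
0.4 dx 0.5 dz -0.8
0.37 dx -2.8 dz 4.2
0.34 dx -6.0 dz 9.4
0.31 dx -9.0 dz 14.6
0.28 dx -11.9 dz 19.9
0.25 dx -14.6 dz 25.4
0.22 dx -17.2 dz 30.9
0.2 dx -18.8 dz 34.6
0.18 dx -20.3 dz 38.3
0.16 dx -21.8 dz 42.1
0.14 dx -23.2 dz 45.9
0.12 dx -24.5 dz 49.7
0.1 dx -25.7 dz 53.5
0.08 dx -26.8 dz 57.4
0.06 dx -27.9 dz 61.3
0.04 dx -28.9 dz 65.2
0.02 dx -29.8 dz 69.2
0 dx -30.7 dz 73.1
-0.02 dx -31.4 dz 77.1
267 lid angle 0.35367009169564745 0.0042218611907138635
```

The lid is at about 0.36 rad and holding. I'll finish slowly at about 0.25–0.35 rad/s.

```bash
python3 -m crank '[[-1,-3,0,4,0],[-1,-6,0,9,0],[-1,-9,0,14,0],[-1,-12,0,19,0],[-1,-14.5,0,24,0],[-1,-17,0,29,0],[-1,-19,0,34,0],[-1,-20,0,38,0],[-1,-22,0,42,0],[-1,-23,0,46,0],[-1,-24.5,0,50,0],[-1,-26,0,54,0]]'
python3 -m crank '[[-1,-1,0,3,0],[-1,-2,0,6,0],[-1,-3,0,9,0],[-1,-4,0,12,0],[-1,-5,0,15,0],[-1,-5,0,17,0],[-1,-5,0,18,0],[-1,-5,0,18,0]]'
```

```text
time: 16.0
tool_pos: [0.5018, 0.0053, 0.3438]
tool_rot: [-3.142, -0.0, 1.402]
contact_force: [0.6, 0.3, 1.5]
opening: 0.0007
grip_force: 0.7
time: 16.67
tool_pos: [0.5009, 0.0005, 0.3259]
tool_rot: [-3.141, 0.0, 1.402]
contact_force: [-0.5, 0.0, 0.4]
opening: 0.0003
grip_force: 0.0
```

```bash
python3 -m crank '[[-1,0,0,1,0],[-1,0,0,2,0],[-1,0,0,3,0],[-1,0,0,4,0],[-1,0,0,4.5,0],[-1,0,0,4.5,0],[-1,0,0,4.5,0]]'
```

```text
time: 17.25
tool_pos: [0.5009, 0.0005, 0.3232]
tool_rot: [3.14, 0.0, 1.402]
contact_force: [-4.3, -1.8, 14.0]
opening: 0.0005
grip_force: 6.8
```

```bash
python3 -m crank '[[-1,0,0,0,0],[-1,0,0,0,0],[-1,0,0,0,0],[-1,0,0,-5,0],[-1,0,0,-15,0],[-1,0,0,-35,0],[-1,0,0,-50,0],[-1,0,0,-50,0]]'
python3 -c "
from traj import *
rel([.5392,-.1060,.285],-9.75)
snap('top','top7');p,W=cloud('top7')
ey=np.array([-ex[1],ex[0]]);X=(W[...,:2]-KC)@ex;Y=(W[...,:2]-KC)@ey;z=W[...,2]
m=(abs(X)<.09)&(abs(abs(Y)-.08)<.02)&(z>.12)&(z<.165);f=np.polyfit(X[m],z[m],1);print(m.sum(),'lid angle',-np.arctan(f[0]),np.polyval(f,0))
g=p.astype(int);m=(X<-.13)&(X>-.2)&(Y<-.03)&(Y>-.08)&(g[...,1]>g[...,0]*1.5)&(g[...,1]>60);print('button',m.sum(),W[m].mean(0),X[m].mean(),Y[m].mean(),np.percentile(z[m],[5,50,95]))
m=(X<-.108)&(X>-.145)&(z>.11)&(z<.14);print('handle',m.sum(),X[m].min(),z[m].max())"
```

```text
time: 17.92
tool_pos: [0.5016, 0.0006, 0.3744]
tool_rot: [3.136, -0.0, 1.402]
contact_force: [0.7, 0.0, -0.1]
opening: 0.0005
grip_force: 0.0
t 17.92 tcp [0.5016 0.0006 0.3744] rot [ 3.136 -0.     1.402] yang -9.68 F [ 0.7  0.  -0.1] open 0.0005 grip 0.0
shift mm [-98.8  54.4  89.6] roll 0.001
574 lid angle 0.0019394297716948982 0.14614676038404045
button 62 [ 0.54095246 -0.10099344  0.07419638] -0.1727168072326355 -0.056518317192681605 [0.06519394 0.07476854 0.08105021]
handle 12 -0.1432764096632472 0.13074102239866683
```

Lid is closed (0.002 rad). Moving above the button.

```bash
python3 -m crank '[[-1,-30,16,0,0],[-1,-60,33,0,0],[-1,-85,47,0,0],[-1,-99,54.5,0,0],[-1,-99,54.5,0,0],[-1,-99,54.5,30,0],[-1,-99,54.5,60,0],[-1,-99,54.5,80,0],[-1,-99,54.5,90,0],[-1,-99,54.5,90,0],[-1,-99,54.5,90,0]]'
python3 -c "
from h import *
rel([.5392,-.1060,.253],-9.75)"
```

```text
time: 18.88
tool_pos: [0.5381, -0.1056, 0.2818]
tool_rot: [-3.141, -0.0, 1.402]
contact_force: [1.1, 0.1, 0.7]
opening: 0.0003
grip_force: 0.0
t 18.88 tcp [ 0.5381 -0.1056  0.2818] rot [-3.141 -0.     1.402] yang -9.65 F [1.1 0.1 0.7] open 0.0003 grip 0.0
shift mm [-0.3  1.1 28.8] roll 0.002
```

```bash
python3 -m crank '[[-1,0,1,8,0],[-1,0,1,16,0],[-1,0,1,22,0],[-1,0,1,26,0],[-1,0,1,28,0],[-1,0,1,28,0],[-1,0,1,28,0]]'
```

```text
time: 19.47
tool_pos: [0.539, -0.1064, 0.2537]
tool_rot: [-3.141, -0.0, 1.402]
contact_force: [-1.9, 0.6, 1.2]
opening: 0.0002
grip_force: 0.9
```

```bash
python3 -m crank '[[-1,0,0,1.5,0],[-1,0,0,3,0],[-1,0,0,4.5,0],[-1,0,0,6,0],[-1,0,0,6,0],[-1,0,0,6,0]]'
```

```text
time: 19.97
tool_pos: [0.539, -0.1064, 0.249]
tool_rot: [3.141, 0.0, 1.402]
contact_force: [-5.2, 1.1, 14.1]
opening: 0.0008
grip_force: 6.7
```

```bash
python3 -m crank '[[-1,0,0,0,0],[-1,0,0,-4,0],[-1,0,0,-14,0],[-1,0,0,-40,0],[-1,0,0,-80,0],[-1,0,0,-120,0],[-1,0,0,-150,0],[-1,0,0,-150,0],[-1,0,0,-150,0],[-1,0,0,-150,0]]'
python3 -c "
from traj import *
snap('scene','scene8');snap('top','top8');p,W=cloud('top8')
ey=np.array([-ex[1],ex[0]]);X=(W[...,:2]-KC)@ex;Y=(W[...,:2]-KC)@ey;z=W[...,2]
m=(abs(X)<.09)&(abs(abs(Y)-.08)<.02)&(z>.12)&(z<.165);f=np.polyfit(X[m],z[m],1);print(m.sum(),'lid angle',-np.arctan(f[0]),np.polyval(f,0))"
```

```text
time: 20.8
tool_pos: [0.5388, -0.1063, 0.397]
tool_rot: [-3.141, -0.0, 1.402]
contact_force: [-0.0, -0.1, -0.4]
opening: 0.0002
grip_force: 0.0
1092 lid angle -0.0011055214537147814 0.1461192362972027
```

View pics/scene8.png

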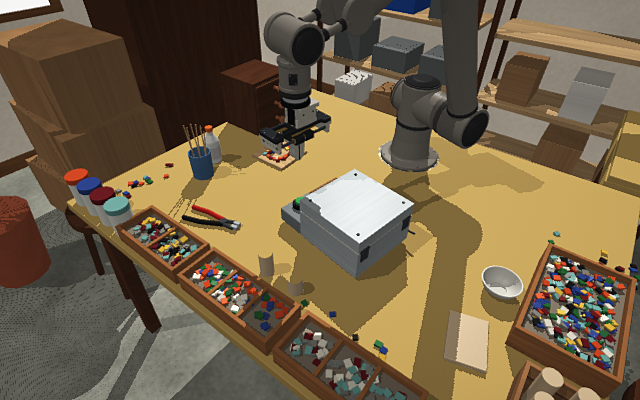

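The lid is closed, the button has been pressed to its stop (14 N) and released, the arm is clear, and the other objects are unmoved. Handing in.

```bash
python3 -c "
from cell import ticket
print(ticket.hand_in())"
```

```text
the job is handed in; nothing more can be done
None
```

The job is handed in: the shelf was set down flat about 2.5 mm from the chamber's centre, the lid was closed slowly (last measured within 0.002 rad of closed), and the start button was pressed to its stop and released, at about 21 s of the 72 s allowed; hand-in returned no verdict.

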